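# Snap a lamp lens into its holder with a hand pusher

### The job

Lay the amber lens cap, black flange down, in the round recess of the grey lamp holder so that it sits level on the clips, and let go of it. Then take the blue-handled pusher, press the lens straight down with it until all the clips have snapped over the flange and it meets the firm rubber stop below, and keep it pressed against the stop at about 18 N for a good second to set it; use only the pusher to press it in and never load the lens beyond 35 N. Finally stand the pusher upright on the worktop, clear of the holder, and leave the spools, the yellow tape roll and the loose white housing where they are.

Things in the scene. Friction and masses are not known exactly. Their poses are not given: they have to be found in the camera images.
- lens: Lens cap, 50 g, 29 mm high, flange down. Black round flange 44 mm across, 8 mm high, lower edge bevelled (40 mm across at the underside, full width from 3.5 mm up). On it the amber lens, a flat-topped cylinder 28 mm across, 21 mm high, to be gripped there. Origin: centre of the flange's underside; z up its axis. Round: yaw is free.
- pusher: Hand pusher, about 160 g, 92 mm high, standing on its foot. Black rubber foot disc 36 mm across, 10 mm high, flat below; steel collar and neck; then a blue cylindrical handle 26 mm across, 34 to 92 mm above the underside, to be gripped there. Origin: centre of the foot's underside; z up its axis. Round: yaw is free.
- holder: Lamp holder, bolted down: grey block 96 x 96 mm on a dark 112 x 112 mm base plate, top face 42 mm above the worktop. In its middle a round recess of 46.4 mm bore (1.2 mm clearance round the flange) with three brass clips, a light sprung plate that lifts the lens against the clips once it is in, and a rubber stop below. Origin: centre of its underside; z up.
- mouth (a point): Centre of the recess at the holder's top face (42 mm above its underside); z up. The flange laid in rests on the clips, its underside 7 mm below this point; 17 mm below, the clips close over it. The firm rubber stop lies 1 to 11 mm deeper still: its setting differs from start to start, is not measured and must be felt.
- clip_0 (a joint): Outward travel (m) of one of three sprung clips, 120 degrees apart round the recess: 0 sprung in, about 0.0025 held out by the flange, under 0.0012 counts as in. Pressing the laid lens down, the force rises to 8 to 16 N over some 5 mm, drops to a few N, and the clips are closed about 10 mm below rest; on the stop it then climbs steeply (the rubber yields 1 mm per 25 N).
- clip_1 (a joint): The same for the second clip.
- clip_2 (a joint): The same for the third clip.
- spool_black: Black spool of wire, 68 x 66 mm and 51 mm high, standing near the worktop's front edge; a bystander. Origin: centre of its underside.
- spool_yellow: Yellow spool of wire, 68 x 66 mm and 51 mm high, standing near the front edge; a bystander. Origin: centre of its underside.
- tape_yellow: Roll of yellow tape, 68 x 66 mm and 18 mm high, lying at the right; a bystander. Origin: centre of its underside.
- housing_1: Loose white connector housing, 27 x 27 x 14 mm, lying right of the holder; a bystander. Origin: centre of its underside.
Things that resemble listed ones, but are neither listed nor needed, are in the scene too. Of the things that look like the lens, take the one that is farthest to the robot's right at the start. Of the things that look like the pusher, take the one that is nearest to the robot's base at the start.

How it is judged:
On the way, in this order (a step that is already met when the one before it is completed fails the run):
1. the lens lies level in the recess on the clips, let go (horizontal distance between lens and mouth below 0.003 m and angle between lens's own z axis and vertical below 0.12 rad and z of lens in the frame of mouth between -0.011 and -0.003 m and contact force between the fingers and lens below 0.3 N and linear speed of lens below 0.02 m/s), for 0.2 s.
2. the lens is home under all three clips and the pusher keeps it pressed with 14 to 22 N for 0.8 s (z of lens in the frame of mouth below -0.014 m and horizontal distance between lens and mouth below 0.003 m and angle between lens's own z axis and vertical below 0.06 rad and value of joint each of clip_0, clip_1, clip_2 below 0.0012 m and contact force between pusher and lens between 14 and 22 N), for 0.8 s.
At the end, for the whole second after the job is handed in: Lens within 3 mm of the recess axis, level within 0.06 rad, underside over 14 mm below the holder's top face, all clips sprung in (under 1.2 mm); pusher upright (0.1 rad) on the worktop, over 0.1 m from the holder's axis; both at rest (z of lens in the frame of mouth below -0.014 m and horizontal distance between lens and mouth below 0.003 m and angle between lens's own z axis and vertical below 0.06 rad and value of joint each of clip_0, clip_1, clip_2 below 0.0012 m and contact force between pusher and lens below 0.1 N and height (world z) of pusher below 0.006 m and angle between pusher's own z axis and vertical below 0.1 rad and horizontal distance between pusher and holder above 0.1 m and linear speed of each of pusher, lens below 0.02 m/s); the robot touches nothing.
It fails at once if the pusher loads the lens with more than 35 N (contact force between pusher and lens above 35 N).
It fails at once if the fingers touch the lens while it is pushed in past the clips (z of lens in the frame of mouth below -0.014 m and horizontal distance between lens and mouth below 0.01 m and contact force between the fingers and lens above 0.5 N).
It fails at once if a spool, the yellow tape roll or the loose housing is moved by more than 30 mm (distance of any of spool_black, spool_yellow, tape_yellow, housing_1 from where it was at the start of the episode above 0.03 m).
It also fails if it takes over 67 s, if anything falls off the work surface, if the arm or the gripper's body presses on something with over 40 N, if the wrist force passes 120 N, or if a joint passes its speed limit or range.

### The arm

A 6-joint arm with a two-finger parallel gripper is mounted at the origin on a cart in front of the work surface, level with it; the furniture and walls round the work are solid. World frame = base frame: x ahead of the robot, y to its left, z up, the work surface at z = 0. Lengths are in m, angles in rad, forces in N, time in s.
With the tool pointing down it reaches from about 0.3 to 0.875 m from the base axis. Payload 4.2 kg.
Tool frame: the origin (TCP) lies midway between the tips of the shut fingers; the grasp point (between the pads) lies 19 mm behind it; z points along the fingers, y is the line along which they close (so a half turn about z gives the same grasp; the last joint's range is limited). The gripper opens to 85 mm and grips with 20 to 120 N. Pads are 22 mm wide; open, the fingers measure 114 mm over their backs; the gripper's body (76 mm by 85 mm) begins 54 mm behind the grasp point. The pads swing forward as they close: fully open they stand 13 mm farther back than shut.
Start: joints at [-1.31, 0.32, 1.565, -0, 1.257, -0.02], TCP at [0.159, -0.552, 0.231] pointing down, gripper open.
Joint ranges: [-3.11, 3.11], [-0.84, 2.01], [0.21, 2.61], [-1.34, 4.49], [0.05, 2.63], [-2.56, 2.56]. Speed limits (rad/s): [2.57, 2.57, 3.14, 3.14, 3.14, 3.14].

### API

Orientations are given as a unit quaternion [w, x, y, z].
In Python, from station import env gives the robot as it stands.
- The arm moves only by the shell command python3 -m inch 'ROWS' [FORCE]. ROWS is JSON, a list of rows, each an object with "claw": the finger opening in m, from 0 to 0.0854; "linear": the shift along the tool's x, y, z in m, a list of three; "turn": the turn about the tool's z in rad. In form: [{"claw": claw, "linear": [dx, dy, dz], "turn": turn}, ...]. A call has 1 to 20 rows; each row is the pose to reach, as a shift and turn from the pose commanded when the call began, along the tool's axes at that moment; what a row does not reach only later rows make up. A row lasts 1/10 s, in which the tool goes at most 50 mm and 8.59 degrees, less where a joint would pass 70% of its speed; a pose out of reach is approached as far as the arm can. A call with a gripper value outside its range is refused whole. The fingers move at their own pace and stop on an object; FORCE is the grip in N (left out, the last holds). Time passes only in rows, so rows that repeat a pose let the fingers close. It gives the time, the measured TCP pose, the force, the opening and the grip force at its end, in the units of the state.
- env.sense(): the state, without advancing time (a new reading comes with each control period).
- env.read_camera(name): name is "scene" or "top" or "wrist"; returns a dict with "color" (400x640x3 uint8, red, green, blue), "depth" (400x640 float32, m along the optical axis (not along the pixel's ray), 0 where there is no reading), "intrinsics" (3x3 intrinsics, pixels), "view" (4x4, takes a point from world to camera coordinates). Camera axes: x right, y down, z forward; pixel columns grow to the right and rows downward; lengths in m; the calibration is good to about 2 mm. A picture is of the moment at which its call begins.
- env.sign_off(): hands the job in; it is judged then, once.
The state is a dict: "t": time; "qpos": joint angles; "qvel": joint speeds; "joint_efforts": joint torques, N m; "tcp_pos": TCP position; "orientation": TCP orientation; "ft_force": force on the tool from outside, world axes, zero at the start; "wrist_torque": the same for the moment, N m; "opening": opening from 0.0 (shut) to 1.0 (fully open); "gripper_force": force on a finger pad.
Only numpy, scipy, OpenCV 4.12 (cv2) and the standard library are available. Lean on these libraries where they do the work, as an engineer would, in place of code of your own. Each camera call takes 0.05 s, during which the arm holds its last target. There are 200 camera calls.

## Working session

There is one attempt and no reset: what is moved stays moved. The work goes in short steps, Python scripts to look and compute and a shell command to move; the robot and the scene stay as the last step left them, time stands still between calls to the robot, and variables do not carry over. Pictures are saved under pics/ and viewed, at most 10 in all, crops included, and the job is handed in when it is done.

```bash
mkdir -p pics; ls; cat > h.py <<'E'
import numpy as np, cv2
from station import env
def shot(n,save=None):
    c=env.read_camera(n)
    if save: cv2.imwrite('pics/'+save,cv2.cvtColor(c['color'],cv2.COLOR_RGB2BGR))
    return c
def ray(c,u,v,z):
    K=np.array(c['intrinsics']);V=np.array(c['view']);R=V[:3,:3];o=-R.T@V[:3,3]
    d=R.T@np.linalg.solve(K,[u,v,1.]);return o+d*(z-o[2])/d[2]
def pt(c,u,v):
    K=np.array(c['intrinsics']);V=np.array(c['view']);R=V[:3,:3]
    return R.T@(np.linalg.solve(K,[u,v,1.])*c['depth'][int(v),int(u)]-V[:3,3])
E
python3 - <<'E'
from h import *
for n in('top','scene'):
    c=shot(n,n+'0.png'); np.savez(n+'0.npz',**c)
    print(n,np.round(c['view'],3).tolist(),np.round(c['intrinsics'],1).tolist())
s=env.sense();print(s)
E
```

```text
pics
top [[-0.015, -1.0, -0.012, -0.06], [-0.997, 0.016, -0.082, 0.504], [0.082, 0.011, -0.997, 0.95], [0.0, 0.0, 0.0, 1.0]] [[383.9, 0.0, 322.7], [0.0, 383.9, 199.5], [0.0, 0.0, 1.0]]
scene [[-0.734, -0.678, 0.021, 0.346], [-0.45, 0.464, -0.763, 0.31], [0.508, -0.57, -0.646, 0.719], [0.0, 0.0, 0.0, 1.0]] [[385.7, 0.0, 328.3], [0.0, 385.7, 202.8], [0.0, 0.0, 1.0]]
{'t': 0.1, 'qpos': array([-1.31003695e+00,  3.20185532e-01,  1.56552579e+00, -9.90821933e-06,
        1.25741060e+00, -2.00037234e-02]), 'qvel': array([-7.60775348e-04, -9.18020191e-04, -3.51972415e-03, -3.22779416e-04,
       -8.37258913e-05,  3.85342082e-04]), 'joint_efforts': array([ 3.70430080e-04, -4.16408157e+01, -2.34704196e+01,  1.31409848e-06,
        4.90656792e-03, -1.66682804e-05]), 'tcp_pos': array([ 0.15921382, -0.55208147,  0.23060285]), 'orientation': array([-7.58535834e-04,  9.90162177e-01,  1.39922399e-01, -9.65005222e-05]), 'ft_force': array([ 0.28276729,  0.3659603 , -0.76844569]), 'wrist_torque': array([-0.0363236 , -0.01616311, -0.00771068]), 'gripper_force': 0.0, 'opening': 0.9995379117710651}
```

View pics/top0.png

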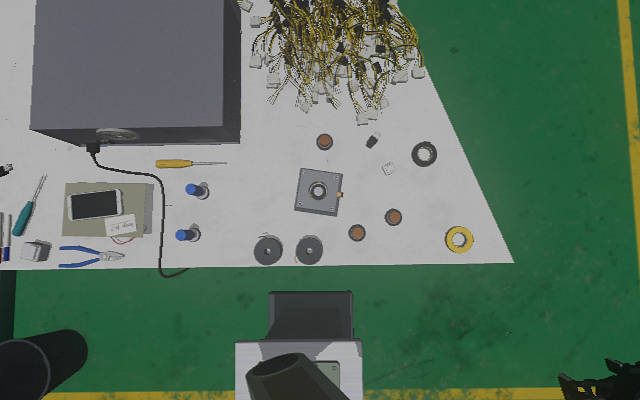

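View pics/scene0.png

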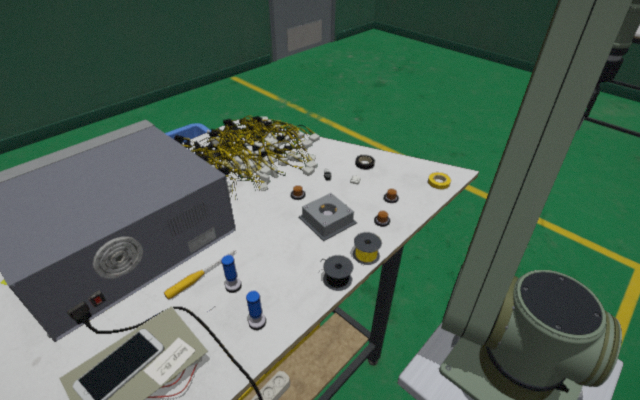

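Lens look-alikes in the top view are at (325,142), (357,233) and (393,217). The one at (393,217) is farthest right, so it has the lowest y. Pusher look-alikes are at (197,190) and (186,235), and I'll compare their distances to the base. The holder recess is at (318,190), the spools at (268,250) and (309,250), the tape at (459,239) and the housing at (389,169).

```bash
python3 - <<'E'
from h import *
c=dict(np.load('top0.npz'));hsv=cv2.cvtColor(c['color'],cv2.COLOR_RGB2HSV)
def blobs(m,z,amin,name,roi):
    m=m.astype(np.uint8)*255; k=np.zeros_like(m);k[roi]=255;m&=k
    n,l,st,ce=cv2.connectedComponentsWithStats(m)
    for i in range(1,n):
        if st[i,4]>=amin:
            ys,xs=np.where(l==i);(a,b),r=cv2.minEnclosingCircle(np.stack([xs,ys],1).astype(np.float32))
            p=ray(c,*ce[i],z);print(name,np.round(ce[i],1),st[i].tolist(),'xyz',np.round(p,4),'R',round(np.hypot(*p[:2]),3),'depthz',np.round(pt(c,*ce[i]),3))
H,S,V=cv2.split(hsv)
roi=np.s_[130:262,160:500]
blobs((H<14)&(S>90)&(V>70),.029,60,'amber',roi)
blobs((H>100)&(H<125)&(S>150)&(V>80),.092,60,'blue',roi)
g=(S<60)&(V<150)&(V>60)
blobs(g,.042,1000,'holder',np.s_[160:222,285:350])
t=c['color'][80:280,160:480]
t=cv2.resize(c['color'][125:265,165:425],None,fx=3,fy=3,interpolation=cv2.INTER_CUBIC)
cv2.imwrite('pics/crop.png',cv2.cvtColor(t,cv2.COLOR_RGB2BGR))
for n,u,v,z in(('spB',268,250,.051),('spY',309,250,.051),('tape',459,239,.018),('hous',389,169,.014),('mouth',318,190,.042)):print(n,ray(c,u,v,z).round(3))
E
```

```text
amber [324.  139.5] [319, 135, 11, 10, 80] xyz [ 0.6555 -0.0735  0.029 ] R 0.66 depthz [ 0.656 -0.073  0.028]
amber [394.4 216.6] [390, 212, 10, 10, 85] xyz [ 0.457  -0.2459  0.029 ] R 0.519 depthz [ 0.457 -0.246  0.03 ]
amber [357.2 232.5] [352, 228, 11, 10, 84] xyz [ 0.419  -0.1523  0.029 ] R 0.446 depthz [ 0.419 -0.152  0.033]
blue [179.8 234.6] [176, 230, 9, 10, 61] xyz [0.4207 0.2663 0.092 ] R 0.498 depthz [0.421 0.268 0.087]
holder [318.  191.8] [294, 168, 49, 49, 1792] xyz [ 0.5209 -0.0566  0.042 ] R 0.524 depthz [ 0.522 -0.056  0.028]
spB [0.38  0.067 0.051]
spY [ 0.379 -0.033  0.051]
tape [ 0.399 -0.407  0.018]
hous [ 0.579 -0.238  0.014]
mouth [ 0.525 -0.057  0.042]
```

View pics/crop.png

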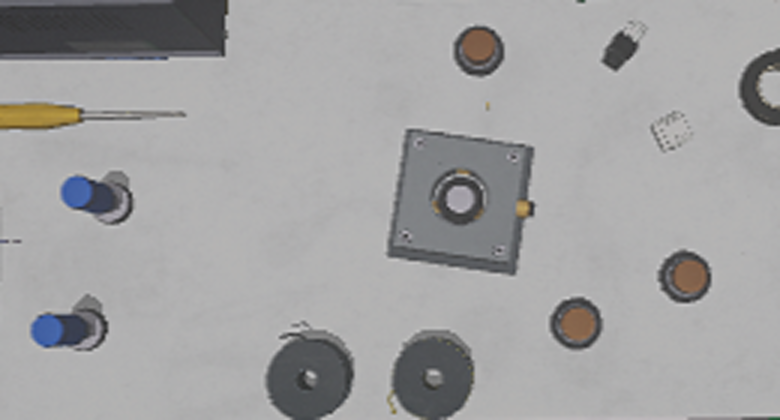

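In the crop, the rightmost lens is at (687,277), which is full image (394,217) and (0.457,-0.246). Its top reads 0.030 m against an expected 0.029. The near pusher, crop (45,330) and full image (180,235), is at (0.421,0.267) with R≈0.50. The other is at R≈0.58, so I take the near one. Next I move above the lens.

```bash
python3 -m inch '[{"claw":0.06,"linear":[0.371,-0.2115,0.03],"turn":0.281},{"claw":0.06,"linear":[0.371,-0.2115,0.03],"turn":0.281},{"claw":0.06,"linear":[0.371,-0.2115,0.03],"turn":0.281},{"claw":0.06,"linear":[0.371,-0.2115,0.03],"turn":0.281},{"claw":0.06,"linear":[0.371,-0.2115,0.03],"turn":0.281},{"claw":0.06,"linear":[0.371,-0.2115,0.03],"turn":0.281},{"claw":0.06,"linear":[0.371,-0.2115,0.03],"turn":0.281},{"claw":0.06,"linear":[0.371,-0.2115,0.03],"turn":0.281},{"claw":0.06,"linear":[0.371,-0.2115,0.03],"turn":0.281},{"claw":0.06,"linear":[0.371,-0.2115,0.03],"turn":0.281},{"claw":0.06,"linear":[0.371,-0.2115,0.03],"turn":0.281},{"claw":0.06,"linear":[0.371,-0.2115,0.03],"turn":0.281},{"claw":0.06,"linear":[0.371,-0.2115,0.03],"turn":0.281}]'
python3 - <<'E'
from h import *
c=shot('wrist','w1.png');np.savez('w1.npz',**c);print(np.round(c['view'],3).tolist(),c['intrinsics'])
H,S,V=cv2.split(cv2.cvtColor(c['color'],cv2.COLOR_RGB2HSV))
n,l,st,ce=cv2.connectedComponentsWithStats(((H<14)&(S>90)&(V>60)).astype(np.uint8))
for i in range(1,n):
    if st[i,4]>300: print(st[i],ce[i],ray(c,*ce[i],.029).round(4),pt(c,*ce[i]).round(4))
E
```

```text
t: 1.4
tcp_pos: [0.4564, -0.2474, 0.2014]
orientation: [0.0, 1.0, -0.001, -0.0]
ft_force: [0.4, -0.0, 0.1]
opening: 0.702
gripper_force: 0.0
[[-0.001, -1.0, -0.001, -0.247], [-0.957, 0.001, 0.291, 0.408], [-0.291, 0.001, -0.957, 0.482], [0.0, 0.0, 0.0, 1.0]] [[304.49058128   0.         320.30383201]
 [  0.         304.49058128 193.21424222]
 [  0.           0.           1.        ]]
```

View pics/w1.png

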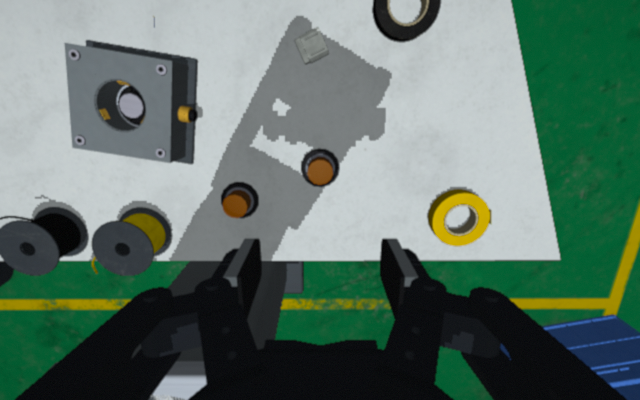

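The wrist view shows the target lens at (320,169), the second lens at (238,202), the holder recess at (122,105), and the fingers below.

```bash
python3 - <<'E'
from h import *
c=dict(np.load('w1.npz'))
print(c['color'][165:175:4,316:326:4].tolist())
H,S,V=cv2.split(cv2.cvtColor(c['color'],cv2.COLOR_RGB2HSV))
n,l,st,ce=cv2.connectedComponentsWithStats(((H<20)&(S>120)&(V>150)).astype(np.uint8))
for i in range(1,n):
    if st[i,4]>200: print(st[i],ce[i],ray(c,*ce[i],.029).round(4),pt(c,*ce[i]).round(4))
E
```

```text
[[[132, 84, 36], [131, 84, 33], [130, 82, 31]], [[131, 83, 32], [130, 83, 32], [130, 83, 32]], [[128, 80, 28], [128, 81, 30], [128, 81, 29]]]
```

```bash
python3 - <<'E'
from h import *
c=dict(np.load('w1.npz'))
H,S,V=cv2.split(cv2.cvtColor(c['color'],cv2.COLOR_RGB2HSV))
for v0 in (80,110,118):
  n,l,st,ce=cv2.connectedComponentsWithStats(((H<20)&(S>120)&(V>v0)).astype(np.uint8))
  for i in range(1,n):
    if st[i,4]>200: print(v0,st[i],ce[i],ray(c,*ce[i],.029).round(4),pt(c,*ce[i]).round(4))
m=(abs(c['depth'])>0)
# flange+lens by height
K=c['intrinsics'];R=c['view'][:3,:3];vv,uu=np.mgrid[140:200,290:350]
P=(np.linalg.inv(K)@np.stack([uu.ravel(),vv.ravel(),np.ones(uu.size)])*c['depth'][140:200,290:350].ravel()-c['view'][:3,3:]);P=(R.T@P).T
t=P[(P[:,2]>.025)&(P[:,2]<.035)];print(len(t),t.min(0),t.max(0),(t.min(0)+t.max(0))/2)
E
```

```text
80 [308 160  25  25 503] [319.87475149 171.77733598] [ 0.4585 -0.2475  0.029 ] [ 0.4585 -0.2475  0.0289]
80 [222 195  25  23 439] [234.476082   205.72665148] [ 0.4207 -0.1543  0.029 ] [ 0.4206 -0.1542  0.0286]
110 [308 160  24  24 446] [319.61434978 171.71973094] [ 0.4586 -0.2472  0.029 ] [ 0.4585 -0.2472  0.0288]
110 [225 196  21  20 304] [235.57565789 204.61184211] [ 0.422  -0.1556  0.029 ] [ 0.4218 -0.1554  0.0285]
118 [308 161  24  23 426] [319.55633803 171.62676056] [ 0.4587 -0.2472  0.029 ] [ 0.4586 -0.2472  0.0288]
518 [ 0.44451298 -0.26043802  0.02503566] [ 0.47149551 -0.23376013  0.02973107] [ 0.45800424 -0.24709907  0.02738337]
```

```bash
python3 -m inch '[{"claw":0.06,"linear":[0.002,0,0.05],"turn":0},{"claw":0.06,"linear":[0.002,0,0.1],"turn":0},{"claw":0.06,"linear":[0.002,0,0.15],"turn":0},{"claw":0.06,"linear":[0.002,0,0.175],"turn":0},{"claw":0.06,"linear":[0.002,0,0.19],"turn":0},{"claw":0.06,"linear":[0.002,0,0.19],"turn":0},{"claw":0.015,"linear":[0.002,0,0.19],"turn":0},{"claw":0.015,"linear":[0.002,0,0.19],"turn":0},{"claw":0.015,"linear":[0.002,0,0.19],"turn":0},{"claw":0.015,"linear":[0.002,0,0.19],"turn":0},{"claw":0.015,"linear":[0.002,0,0.19],"turn":0},{"claw":0.015,"linear":[0.002,0,0.19],"turn":0},{"claw":0.015,"linear":[0.002,0,0.19],"turn":0}]' 30
```

```text
t: 2.75
tcp_pos: [0.4601, -0.2473, 0.0128]
orientation: [0.001, 1.0, 0.0, 0.001]
ft_force: [-1.8, -2.1, 6.4]
opening: 0.311
gripper_force: 30.0
```

```bash
python3 -m inch '[{"claw":0.015,"linear":[0,0,-0.03],"turn":0},{"claw":0.015,"linear":[0,0,-0.08],"turn":0},{"claw":0.015,"linear":[0.015,-0.04,-0.12],"turn":0},{"claw":0.015,"linear":[0.03,-0.08,-0.15],"turn":0},{"claw":0.015,"linear":[0.045,-0.12,-0.18],"turn":0},{"claw":0.015,"linear":[0.06,-0.16,-0.19],"turn":0},{"claw":0.015,"linear":[0.063,-0.19,-0.19],"turn":0},{"claw":0.015,"linear":[0.063,-0.19,-0.19],"turn":0},{"claw":0.015,"linear":[0.063,-0.19,-0.19],"turn":0}]'
python3 - <<'E'
from h import *
c=shot('wrist','w2.png');np.savez('w2.npz',**c);print(env.sense()['tcp_pos'],env.sense()['ft_force'])
E
```

```text
t: 3.65
tcp_pos: [0.5219, -0.0559, 0.2014]
orientation: [0.0, 1.0, 0.001, -0.0]
ft_force: [0.6, -0.4, -0.5]
opening: 0.304
gripper_force: 29.9
[ 0.52175327 -0.0566276   0.20112014] [-0.91474822 -0.29518474 -1.36754124]
```

View pics/w2.png

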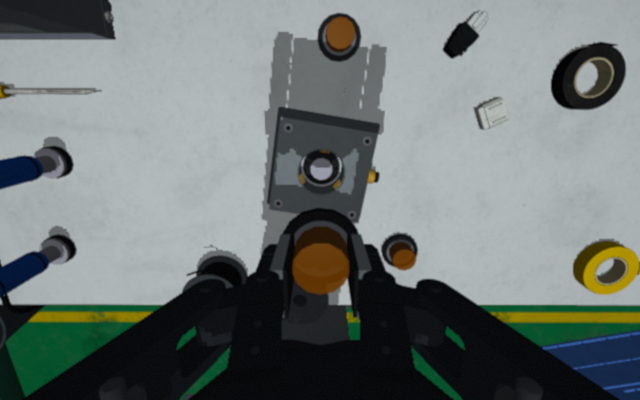

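The lens is held at (320,262) and looks level. The recess is at (321,170) with brass clips around it. I'll measure both from depth.

```bash
python3 - <<'E'
from h import *
c=dict(np.load('w2.npz'));K=c['intrinsics'];R=c['view'][:3,:3];t=c['view'][:3,3:]
vv,uu=np.mgrid[0:400,0:640];P=(R.T@(np.linalg.inv(K)@np.stack([uu.ravel(),vv.ravel(),np.ones(uu.size)])*c['depth'].ravel()-t)).T.reshape(400,640,3)
top=((abs(P[...,2]-.042)<.004)&(vv>100)&(vv<225)&(uu>255)&(uu<390))
print('topz',np.median(P[top][:,2]),top.sum())
hole=(~top).astype(np.uint8);n,l,st,ce=cv2.connectedComponentsWithStats(hole)
i=l[170,321];print(st[i],ce[i],ray(c,*ce[i],.042))
def circ(q):
    A=np.c_[q,np.ones(len(q))];s=np.linalg.lstsq(A,(q**2).sum(1),rcond=None)[0];return s[0]/2,s[1]/2,np.sqrt(s[2]+s[0]**2/4+s[1]**2/4)
cs,_=cv2.findContours((l==i).astype(np.uint8),cv2.RETR_EXTERNAL,cv2.CHAIN_APPROX_NONE)
q=np.array([ray(c,*p[0],.042)[:2] for p in cs[0]])
for _ in range(3):
    x,y,r=circ(q);e=abs(np.hypot(q[:,0]-x,q[:,1]-y)-r);print('mouth circ',round(x,4),round(y,4),round(r,4),len(q));q=q[e<2*np.median(e)+3e-4]
# outer square via minAreaRect in world
w=P[top][:,:2].astype(np.float32);b=cv2.minAreaRect((w*1000));print('rect',b)
# held lens
H,S,V=cv2.split(cv2.cvtColor(c['color'],cv2.COLOR_RGB2HSV))
am=(H<20)&(S>120)&(V>80)&(vv>225)&(uu>280)&(uu<360)
a=P[am];z=np.median(a[:,2]);print('lens z',np.percentile(a[:,2],[10,50,90]))
tm=a[abs(a[:,2]-np.percentile(a[:,2],80))<.0025];print((tm.min(0)+tm.max(0))/2,tm.max(0)-tm.min(0))
ct=tm-tm.mean(0);print('normal',np.linalg.svd(ct,full_matrices=False)[2][2])
print(c['view'].round(4).tolist())
E
```

```text
topz 0.04094808200603318 6841
[ 299  150   45   44 1547] [320.95475113 171.67032967] [ 0.5270783  -0.05709885  0.042     ]
mouth circ 0.5266 -0.0571 0.0222 127
mouth circ 0.5266 -0.0571 0.0223 121
mouth circ 0.5266 -0.0571 0.0223 119
rect ((525.6041259765625, -57.13991165161133), (96.30113220214844, 96.62071990966797), 80.83939361572266)
lens z [0.21568139 0.21640031 0.21712698]
[ 0.51966111 -0.05658805  0.21630152] [0.02674798 0.02594471 0.00372408]
normal [ 2.05719104e-03 -1.22212414e-04  9.99997877e-01]
[[0.0027, -1.0, -0.0003, -0.0578], [-0.9568, -0.0026, 0.2907, 0.4702], [-0.2907, -0.0005, -0.9568, 0.5011], [0.0, 0.0, 0.0, 1.0]]
```

```bash
python3 -m inch '[{"claw":0.015,"linear":[0.0063,0.0005,0.04],"turn":0},{"claw":0.015,"linear":[0.0063,0.0005,0.08],"turn":0},{"claw":0.015,"linear":[0.0063,0.0005,0.12],"turn":0},{"claw":0.015,"linear":[0.0063,0.0005,0.14],"turn":0},{"claw":0.015,"linear":[0.0063,0.0005,0.14],"turn":0},{"claw":0.015,"linear":[0.0063,0.0005,0.14],"turn":0},{"claw":0.015,"linear":[0.0063,0.0005,0.14],"turn":0}]'
python3 -m inch '[{"claw":0.015,"linear":[0,0,0.003],"turn":0},{"claw":0.015,"linear":[0,0,0.006],"turn":0},{"claw":0.015,"linear":[0,0,0.009],"turn":0},{"claw":0.015,"linear":[0,0,0.009],"turn":0},{"claw":0.015,"linear":[0,0,0.009],"turn":0}]'
```

```text
t: 4.4
tcp_pos: [0.5296, -0.0578, 0.0628]
orientation: [0.0, 1.0, -0.001, 0.001]
ft_force: [-0.3, 0.1, -1.1]
opening: 0.31
gripper_force: 29.9
t: 4.9
tcp_pos: [0.5285, -0.0569, 0.0522]
orientation: [0.0, 1.0, -0.0, -0.0]
ft_force: [-0.5, -0.0, 0.1]
opening: 0.311
gripper_force: 29.9
```

```bash
python3 -m inch '[{"claw":0.015,"linear":[0,0,0.0015],"turn":0},{"claw":0.015,"linear":[0,0,0.003],"turn":0},{"claw":0.015,"linear":[0,0,0.003],"turn":0},{"claw":0.015,"linear":[0,0,0.003],"turn":0}]'
```

```text
t: 5.3
tcp_pos: [0.5285, -0.057, 0.0492]
orientation: [0.0, 1.0, -0.0, -0.0]
ft_force: [0.5, -0.6, -0.5]
opening: 0.319
gripper_force: 29.9
```

```bash
python3 -m inch '[{"claw":0.04,"linear":[0,0,0],"turn":0},{"claw":0.055,"linear":[0,0,0],"turn":0},{"claw":0.06,"linear":[0,0,0],"turn":0},{"claw":0.06,"linear":[0,0,0],"turn":0},{"claw":0.06,"linear":[0,0,-0.03],"turn":0},{"claw":0.06,"linear":[0,0,-0.08],"turn":0},{"claw":0.06,"linear":[0,0,-0.13],"turn":0},{"claw":0.06,"linear":[0,0,-0.15],"turn":0},{"claw":0.06,"linear":[0,0,-0.15],"turn":0},{"claw":0.06,"linear":[0,0,-0.15],"turn":0}]'
python3 - <<'E'
from h import *
c=shot('wrist');K=c['intrinsics'];R=c['view'][:3,:3];t=c['view'][:3,3:]
cv2.imwrite('pics/w3.png',cv2.cvtColor(cv2.resize(c['color'][90:250,230:430],None,fx=3,fy=3),cv2.COLOR_RGB2BGR))
vv,uu=np.mgrid[0:400,0:640];P=(R.T@(np.linalg.inv(K)@np.stack([uu.ravel(),vv.ravel(),np.ones(uu.size)])*c['depth'].ravel()-t)).T.reshape(400,640,3)
m=(np.hypot(P[...,0]-.526,P[...,1]+.057)<.03)&(P[...,2]>.055)&(P[...,2]<.08)
q=P[m];print(len(q),np.percentile(q[:,2],[5,50,95]))
q=q[abs(q[:,2]-np.median(q[:,2]))<.003];print((q.min(0)+q.max(0))/2,q.max(0)-q.min(0),np.linalg.svd(q-q.mean(0),full_matrices=False)[2][2])
print(env.sense()['tcp_pos'])
E
```

```text
t: 6.3
tcp_pos: [0.5281, -0.0569, 0.199]
orientation: [0.0, 1.0, -0.0, -0.0]
ft_force: [-0.4, -0.3, -0.2]
opening: 0.706
gripper_force: 0.0
676 [0.06034342 0.06251535 0.06377519]
[ 0.52603209 -0.05625087  0.06247482] [0.02727685 0.02662522 0.00530748] [-0.00584201  0.04434939  0.998999  ]
[ 0.52760651 -0.05686867  0.1980711 ]
```

View pics/w3.png

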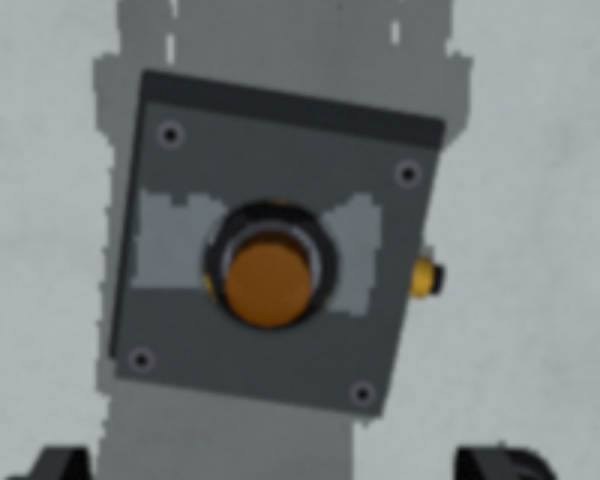

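The lens lies in the recess at (0.526,-0.056) with its top at about 0.063 m (expected 0.064), nearly level. In the crop it is centred at (268,285). Next is the pusher.

```bash
python3 -m inch '[{"claw":0.06,"linear":[-0.107,-0.323,-0.02],"turn":0},{"claw":0.06,"linear":[-0.107,-0.323,-0.02],"turn":0},{"claw":0.06,"linear":[-0.107,-0.323,-0.02],"turn":0},{"claw":0.06,"linear":[-0.107,-0.323,-0.02],"turn":0},{"claw":0.06,"linear":[-0.107,-0.323,-0.02],"turn":0},{"claw":0.06,"linear":[-0.107,-0.323,-0.02],"turn":0},{"claw":0.06,"linear":[-0.107,-0.323,-0.02],"turn":0},{"claw":0.06,"linear":[-0.107,-0.323,-0.02],"turn":0},{"claw":0.06,"linear":[-0.107,-0.323,-0.02],"turn":0},{"claw":0.06,"linear":[-0.107,-0.323,-0.02],"turn":0}]'
python3 - <<'E'
from h import *
c=shot('wrist','w4.png');K=c['intrinsics'];R=c['view'][:3,:3];t=c['view'][:3,3:]
vv,uu=np.mgrid[0:400,0:640];P=(R.T@(np.linalg.inv(K)@np.stack([uu.ravel(),vv.ravel(),np.ones(uu.size)])*c['depth'].ravel()-t)).T.reshape(400,640,3)
H,S,V=cv2.split(cv2.cvtColor(c['color'],cv2.COLOR_RGB2HSV))
b=(H>100)&(H<128)&(S>120)&(V>40)&(P[...,2]>.086)&(P[...,2]<.098)
n,l,st,ce=cv2.connectedComponentsWithStats(b.astype(np.uint8))
for i in range(1,n):
    if st[i,4]>80:
        q=P[l==i];print(st[i],ce[i],((q.min(0)+q.max(0))/2).round(4),q.max(0)-q.min(0),np.median(q[:,2]))
print(env.sense()['tcp_pos'],env.sense()['orientation'])
E
```

```text
t: 7.35
tcp_pos: [0.4214, 0.2649, 0.218]
orientation: [0.001, 1.0, -0.0, -0.001]
ft_force: [-0.3, -0.3, -0.6]
opening: 0.704
gripper_force: 0.0
[330  40  31  35 844] [344.88507109  56.90758294] [0.5289 0.2439 0.0895] [0.02535902 0.02460078 0.00696052] 0.0907944368636972
[306 170  27  27 562] [319.20462633 183.34875445] [0.4222 0.2653 0.0895] [0.02377765 0.02382585 0.00701409] 0.09076622514648092
[0.42164306 0.26466568 0.21833851] [ 7.80205083e-04  9.99998981e-01 -8.76649940e-04 -8.13312477e-04]
```

View pics/w4.png

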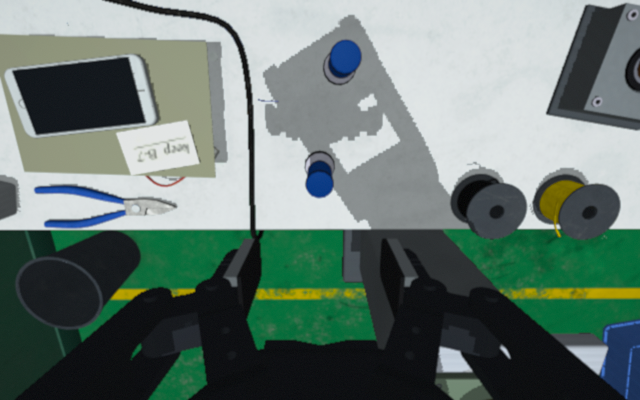

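The near pusher is at (319,183), top centre (0.4222,0.2653,0.091), right under the tool. The other one is at (345,57).

```bash
python3 -m inch '[{"claw":0.06,"linear":[0.0005,-0.0005,0.05],"turn":0},{"claw":0.06,"linear":[0.0005,-0.0005,0.1],"turn":0},{"claw":0.06,"linear":[0.0005,-0.0005,0.14],"turn":0},{"claw":0.06,"linear":[0.0005,-0.0005,0.172],"turn":0},{"claw":0.06,"linear":[0.0005,-0.0005,0.172],"turn":0},{"claw":0.06,"linear":[0.0005,-0.0005,0.172],"turn":0},{"claw":0.01,"linear":[0.0005,-0.0005,0.172],"turn":0},{"claw":0.01,"linear":[0.0005,-0.0005,0.172],"turn":0},{"claw":0.01,"linear":[0.0005,-0.0005,0.172],"turn":0},{"claw":0.01,"linear":[0.0005,-0.0005,0.172],"turn":0},{"claw":0.01,"linear":[0.0005,-0.0005,0.172],"turn":0},{"claw":0.01,"linear":[0.0005,-0.0005,0.172],"turn":0},{"claw":0.01,"linear":[0.0005,-0.0005,0.172],"turn":0}]' 90
```

```text
t: 8.7
tcp_pos: [0.4232, 0.267, 0.0492]
orientation: [-0.001, 1.0, 0.0, 0.002]
ft_force: [1.0, -1.1, 6.1]
opening: 0.28
gripper_force: 87.7
```

```bash
python3 -m inch '[{"claw":0.01,"linear":[0,0,0],"turn":0},{"claw":0.01,"linear":[0,0,0],"turn":0}]'
python3 -m inch '[{"claw":0.01,"linear":[0,0,-0.04],"turn":0},{"claw":0.01,"linear":[0,0,-0.09],"turn":0},{"claw":0.01,"linear":[0,0,-0.14],"turn":0},{"claw":0.01,"linear":[0,0,-0.14],"turn":0},{"claw":0.01,"linear":[0,0,-0.14],"turn":0},{"claw":0.01,"linear":[0,0,-0.14],"turn":0}]'
```

```text
t: 8.9
tcp_pos: [0.4233, 0.267, 0.0492]
orientation: [-0.001, 1.0, 0.0, 0.002]
ft_force: [-0.1, -1.3, 6.4]
opening: 0.282
gripper_force: 87.7
t: 9.5
tcp_pos: [0.4211, 0.266, 0.1863]
orientation: [0.001, 1.0, -0.0, -0.001]
ft_force: [-0.1, 0.3, -1.3]
opening: 0.285
gripper_force: 88.3
```

```bash
python3 -m inch '[{"claw":0.01,"linear":[0.106,0.323,0],"turn":0},{"claw":0.01,"linear":[0.106,0.323,0],"turn":0},{"claw":0.01,"linear":[0.106,0.323,0],"turn":0},{"claw":0.01,"linear":[0.106,0.323,0],"turn":0},{"claw":0.01,"linear":[0.106,0.323,0],"turn":0},{"claw":0.01,"linear":[0.106,0.323,0],"turn":0},{"claw":0.01,"linear":[0.106,0.323,0],"turn":0},{"claw":0.01,"linear":[0.106,0.323,0],"turn":0},{"claw":0.01,"linear":[0.106,0.323,0],"turn":0},{"claw":0.01,"linear":[0.106,0.323,0],"turn":0},{"claw":0.01,"linear":[0.106,0.323,0],"turn":0}]'
python3 - <<'E'
from h import *
c=shot('wrist','w5.png');shot('scene','s5.png');K=c['intrinsics'];R=c['view'][:3,:3];t=c['view'][:3,3:]
vv,uu=np.mgrid[0:400,0:640];P=(R.T@(np.linalg.inv(K)@np.stack([uu.ravel(),vv.ravel(),np.ones(uu.size)])*c['depth'].ravel()-t)).T.reshape(400,640,3)
H,S,V=cv2.split(cv2.cvtColor(c['color'],cv2.COLOR_RGB2HSV))
b=(H>100)&(H<128)&(S>120)&(V>40)&(P[...,2]>.18)&(abs(uu-320)<60)
q=P[b];z=np.percentile(q[:,2],85);q=q[abs(q[:,2]-z)<.004];print(z,len(q),(q.min(0)+q.max(0))/2,q.max(0)-q.min(0),np.linalg.svd(q-q.mean(0),full_matrices=False)[2][2])
s=env.sense();print(s['tcp_pos'],s['ft_force'])
i=cv2.imread('pics/w5.png')[80:400,160:480];j=cv2.imread('pics/s5.png')[100:300,220:420]
cv2.imwrite('pics/m5.png',np.hstack([cv2.resize(i,(400,400)),cv2.resize(j,(400,400))]))
E
```

```text
t: 10.6
tcp_pos: [0.5274, -0.0552, 0.1868]
orientation: [-0.0, 1.0, 0.001, -0.001]
ft_force: [0.9, -0.3, -0.7]
opening: 0.283
gripper_force: 88.7
0.22875367309253763 3052 [ 0.52551074 -0.05586292  0.22750519] [0.026336   0.02535749 0.00549828] [0.04328064 0.0073545  0.99903588]
[ 0.52771821 -0.05534165  0.18719611] [ 0.00930428  0.19676382 -0.94367656]
```

View pics/m5.png

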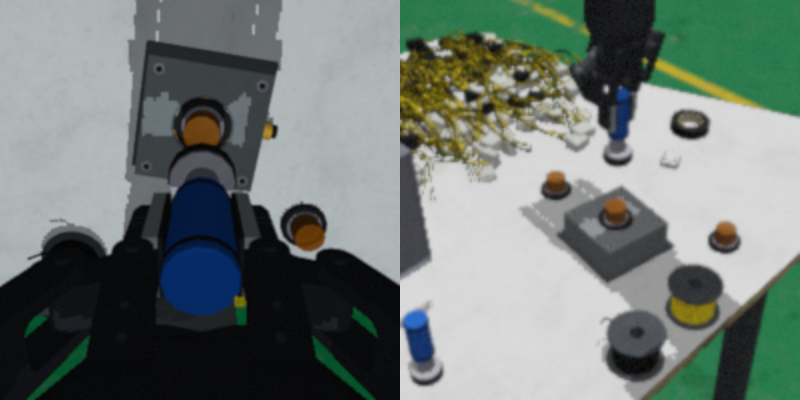

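The left half shows the pusher held upright above the recess, lens at (203,130) just ahead of the foot. The right half (scene) shows the lens sitting in the holder at (615,210). I'll go down in force-monitored steps.

```bash
python3 -m inch '[{"claw":0.01,"linear":[0.0005,0.001,0.03],"turn":0},{"claw":0.01,"linear":[0.0005,0.001,0.055],"turn":0},{"claw":0.01,"linear":[0.0005,0.001,0.07],"turn":0},{"claw":0.01,"linear":[0.0005,0.001,0.07],"turn":0},{"claw":0.01,"linear":[0.0005,0.001,0.07],"turn":0},{"claw":0.01,"linear":[0.0005,0.001,0.07],"turn":0}]'
python3 -m inch '[{"claw":0.01,"linear":[0,0,0.002],"turn":0},{"claw":0.01,"linear":[0,0,0.004],"turn":0},{"claw":0.01,"linear":[0,0,0.005],"turn":0},{"claw":0.01,"linear":[0,0,0.005],"turn":0},{"claw":0.01,"linear":[0,0,0.005],"turn":0}]'
```

```text
t: 11.3
tcp_pos: [0.5294, -0.0573, 0.1185]
orientation: [0.0, 1.0, 0.0, 0.001]
ft_force: [-0.7, 0.7, -1.1]
opening: 0.285
gripper_force: 88.7
t: 11.8
tcp_pos: [0.5291, -0.0577, 0.1129]
orientation: [0.0, 1.0, -0.0, 0.001]
ft_force: [0.6, -0.4, 2.9]
opening: 0.279
gripper_force: 88.9
```

```bash
for i in 1 2 3; do python3 -m inch '[{"claw":0.01,"linear":[0,0,0.0007],"turn":0},{"claw":0.01,"linear":[0,0,0.0014],"turn":0},{"claw":0.01,"linear":[0,0,0.002],"turn":0},{"claw":0.01,"linear":[0,0,0.002],"turn":0}]' | grep -E "tcp|ft"; done
```

```text
tcp_pos: [0.5294, -0.0579, 0.1114]
ft_force: [-1.3, -1.7, 7.9]
tcp_pos: [0.5296, -0.0577, 0.1099]
ft_force: [-0.5, -1.2, 10.9]
tcp_pos: [0.529, -0.0575, 0.1072]
ft_force: [0.7, -0.9, 1.8]
```

```bash
for i in 1 2 3 4; do python3 -m inch '[{"claw":0.01,"linear":[0,0,0.0007],"turn":0},{"claw":0.01,"linear":[0,0,0.0015],"turn":0},{"claw":0.01,"linear":[0,0,0.0015],"turn":0}]' | grep -E "tcp|ft"; done
```

```text
tcp_pos: [0.528, -0.0574, 0.1042]
ft_force: [0.9, -0.0, -0.4]
tcp_pos: [0.528, -0.0574, 0.1027]
ft_force: [-0.6, -0.8, -1.0]
tcp_pos: [0.5283, -0.0575, 0.1017]
ft_force: [-0.4, -0.8, 0.6]
tcp_pos: [0.5285, -0.0575, 0.1002]
ft_force: [-1.1, -0.4, 0.4]
```

```bash
for i in 1 2 3 4; do python3 -m inch '[{"claw":0.01,"linear":[0,0,0.0005],"turn":0},{"claw":0.01,"linear":[0,0,0.001],"turn":0},{"claw":0.01,"linear":[0,0,0.001],"turn":0}]' | grep -E "tcp|ft"; done
```

```text
tcp_pos: [0.5285, -0.0575, 0.0993]
ft_force: [-1.5, 0.3, -0.0]
tcp_pos: [0.5285, -0.0575, 0.0982]
ft_force: [-1.0, 0.9, 0.7]
tcp_pos: [0.5285, -0.0575, 0.0973]
ft_force: [-1.4, -0.1, 0.5]
tcp_pos: [0.5285, -0.0575, 0.0963]
ft_force: [-1.4, 1.0, 0.6]
```

```bash
for i in 1 2 3; do python3 -m inch '[{"claw":0.01,"linear":[0,0,0.0005],"turn":0},{"claw":0.01,"linear":[0,0,0.001],"turn":0},{"claw":0.01,"linear":[0,0,0.001],"turn":0}]' | grep -E "tcp|ft"; done
```

```text
tcp_pos: [0.5285, -0.0575, 0.0953]
ft_force: [-1.2, -0.4, 1.0]
tcp_pos: [0.5285, -0.0575, 0.0942]
ft_force: [-1.8, 0.8, 0.8]
tcp_pos: [0.5285, -0.0575, 0.0933]
ft_force: [-1.0, 0.3, 2.0]
```

```bash
for i in 1 2; do python3 -m inch '[{"claw":0.01,"linear":[0,0,0.0005],"turn":0},{"claw":0.01,"linear":[0,0,0.001],"turn":0},{"claw":0.01,"linear":[0,0,0.001],"turn":0}]' | grep -E "tcp|ft"; done
```

```text
tcp_pos: [0.5286, -0.0575, 0.093]
ft_force: [-2.7, -0.4, 6.7]
tcp_pos: [0.5288, -0.0575, 0.0928]
ft_force: [-3.1, 0.1, 10.5]
```

```bash
python3 -m inch '[{"claw":0.01,"linear":[0,0,0.0007],"turn":0},{"claw":0.01,"linear":[0,0,0.0014],"turn":0},{"claw":0.01,"linear":[0,0,0.0014],"turn":0},{"claw":0.01,"linear":[0,0,0.0014],"turn":0}]' | grep -E "tcp|ft"
python3 -m inch '[{"claw":0.01,"linear":[0,0,0],"turn":0}]' | grep -E "tcp|ft"
```

```text
tcp_pos: [0.529, -0.0576, 0.0924]
ft_force: [-5.5, 0.6, 17.9]
tcp_pos: [0.529, -0.0575, 0.0924]
ft_force: [-6.0, 0.4, 17.1]
```

```bash
python3 -m inch '[{"claw":0.01,"linear":[0,0,-0.0003],"turn":0},{"claw":0.01,"linear":[0,0,-0.0003],"turn":0},{"claw":0.01,"linear":[0,0,-0.0003],"turn":0},{"claw":0.01,"linear":[0,0,-0.0003],"turn":0},{"claw":0.01,"linear":[0,0,-0.0003],"turn":0},{"claw":0.01,"linear":[0,0,-0.0003],"turn":0},{"claw":0.01,"linear":[0,0,-0.0003],"turn":0}]' | grep -E "tcp|ft"
python3 -m inch '[{"claw":0.01,"linear":[0,0,0],"turn":0},{"claw":0.01,"linear":[0,0,0],"turn":0},{"claw":0.01,"linear":[0,0,0],"turn":0},{"claw":0.01,"linear":[0,0,0],"turn":0},{"claw":0.01,"linear":[0,0,0],"turn":0},{"claw":0.01,"linear":[0,0,0],"turn":0},{"claw":0.01,"linear":[0,0,0],"turn":0},{"claw":0.01,"linear":[0,0,0],"turn":0}]' | grep -E "tcp|ft"
```

```text
tcp_pos: [0.5289, -0.0575, 0.0925]
ft_force: [-5.3, 0.5, 17.1]
tcp_pos: [0.5289, -0.0575, 0.0925]
ft_force: [-5.4, 0.2, 16.9]
```

```bash
python3 -m inch '[{"claw":0.01,"linear":[0,0,-0.01],"turn":0},{"claw":0.01,"linear":[0,0,-0.03],"turn":0},{"claw":0.01,"linear":[0,0,-0.06],"turn":0},{"claw":0.01,"linear":[0,0,-0.1],"turn":0},{"claw":0.01,"linear":[-0.106,-0.323,-0.1],"turn":0},{"claw":0.01,"linear":[-0.106,-0.323,-0.1],"turn":0},{"claw":0.01,"linear":[-0.106,-0.323,-0.1],"turn":0},{"claw":0.01,"linear":[-0.106,-0.323,-0.1],"turn":0},{"claw":0.01,"linear":[-0.106,-0.323,-0.1],"turn":0},{"claw":0.01,"linear":[-0.106,-0.323,-0.1],"turn":0},{"claw":0.01,"linear":[-0.106,-0.323,-0.1],"turn":0},{"claw":0.01,"linear":[-0.106,-0.323,-0.1],"turn":0},{"claw":0.01,"linear":[-0.106,-0.323,-0.1],"turn":0},{"claw":0.01,"linear":[-0.106,-0.323,-0.1],"turn":0},{"claw":0.01,"linear":[-0.106,-0.323,-0.1],"turn":0}]'
python3 - <<'E'
from h import *
c=shot('top');K=c['intrinsics'];R=c['view'][:3,:3];t=c['view'][:3,3:]
vv,uu=np.mgrid[0:400,0:640];P=(R.T@(np.linalg.inv(K)@np.stack([uu.ravel(),vv.ravel(),np.ones(uu.size)])*c['depth'].ravel()-t)).T.reshape(400,640,3)
H,S,V=cv2.split(cv2.cvtColor(c['color'],cv2.COLOR_RGB2HSV))
b=(H<20)&(S>90)&(V>60)&(np.hypot(P[...,0]-.526,P[...,1]+.057)<.025)
q=P[b];print(len(q),np.median(q,0),np.percentile(q[:,2],[5,95]))
E
```

```text
t: 20.4
tcp_pos: [0.4232, 0.2644, 0.1901]
orientation: [0.0, 1.0, -0.001, 0.0]
ft_force: [-0.4, -0.7, -1.9]
opening: 0.283
gripper_force: 89.1
96 [ 0.52434475 -0.05460551  0.05305392] [0.04571385 0.05588656]
```

The lens top is at about 0.053 m, so its underside is about 18 mm below the mouth and it is held by the clips. Now I set the pusher down.

```bash
python3 -m inch '[{"claw":0.01,"linear":[0,0,0.05],"turn":0},{"claw":0.01,"linear":[0,0,0.1],"turn":0},{"claw":0.01,"linear":[0,0,0.13],"turn":0},{"claw":0.01,"linear":[0,0,0.138],"turn":0},{"claw":0.01,"linear":[0,0,0.141],"turn":0},{"claw":0.01,"linear":[0,0,0.142],"turn":0},{"claw":0.01,"linear":[0,0,0.142],"turn":0},{"claw":0.01,"linear":[0,0,0.142],"turn":0}]'
```

```text
t: 21.25
tcp_pos: [0.4237, 0.2659, 0.0492]
orientation: [-0.001, 1.0, -0.0, 0.001]
ft_force: [0.6, 0.3, -0.3]
opening: 0.283
gripper_force: 89.3
```

Almost touching, so I go down a last fraction, release and rise.

```bash
python3 -m inch '[{"claw":0.01,"linear":[0,0,0.001],"turn":0},{"claw":0.01,"linear":[0,0,0.001],"turn":0},{"claw":0.04,"linear":[0,0,0.001],"turn":0},{"claw":0.06,"linear":[0,0,0.001],"turn":0},{"claw":0.06,"linear":[0,0,0.001],"turn":0},{"claw":0.06,"linear":[0,0,0.001],"turn":0},{"claw":0.06,"linear":[0,0,-0.03],"turn":0},{"claw":0.06,"linear":[0,0,-0.08],"turn":0},{"claw":0.06,"linear":[0,0,-0.13],"turn":0},{"claw":0.06,"linear":[0,0,-0.17],"turn":0},{"claw":0.06,"linear":[0,0,-0.17],"turn":0},{"claw":0.06,"linear":[0,0,-0.17],"turn":0},{"claw":0.06,"linear":[0,0,-0.17],"turn":0}]'
python3 - <<'E'
from h import *
c=shot('wrist');s=shot('scene')
cv2.imwrite('pics/m6.png',cv2.cvtColor(np.hstack([cv2.resize(c['color'][:250,200:450],(400,400)),cv2.resize(s['color'][150:330,200:400],(400,400))]),cv2.COLOR_RGB2BGR))
E
```

```text
t: 22.55
tcp_pos: [0.4217, 0.265, 0.2166]
orientation: [0.001, 1.0, -0.0, -0.001]
ft_force: [-0.7, 0.5, -0.5]
opening: 0.701
gripper_force: 0.0
```

View pics/m6.png

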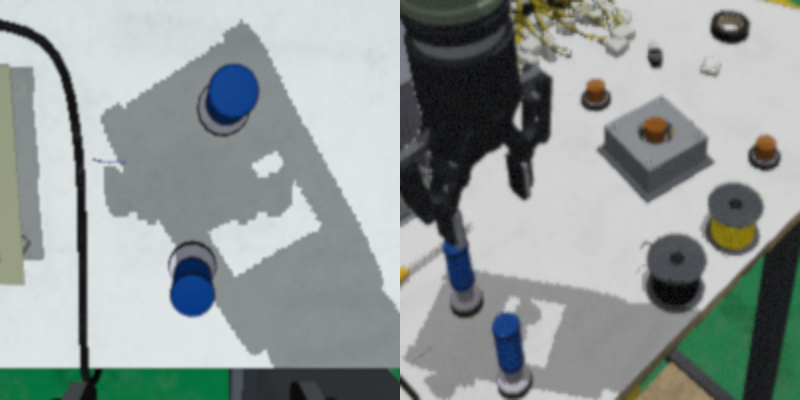

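The pusher stands upright and free (left (192,280), right (508,350)). The lens sits low in the holder at (655,130), and the bystanders are where they were.

```bash
python3 -c "
from station import env
print(env.sign_off())"
```

```text
the job is handed in; nothing more can be done
None
```

I handed the job in after about 23 s: the lens is under the clips after being held on the stop at about 18 N for over a second, the pusher stands upright back at its starting spot, and the spools, tape and housing were not touched; the sign-off gave no verdict.

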